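# Hang the sample cup by its wire bail

### The job

Swing the folded-down wire bail of the white-lidded sample cup fully upright while the cup still stands on the bench, then lift the cup by the bail and hang it on the two-pronged hanger: gently lower the bail's crossbar onto both prongs behind their upturned tips, without dropping or forcing it, slide it along under the keepers until it is fully home against the stops, and let go so the cup hangs there still and upright. Do not tip the cup over on the way and leave the other things on the bench alone.

Things in the scene. Friction and masses are not known exactly. Their poses are not given: they have to be found in the camera images.
- cup: Round sample cup with a white screw lid, 66 mm across and 66 mm high, loose, 0.35 to 0.65 kg. A steel collar carries a hinged wire bail. With the bail upright the lid is 76 mm below the crossbar. Origin: centre of its underside; z up through the lid. The bail's pivot axis runs along the cup's y axis, 47 mm above the underside. The bail folds out towards the cup's +x side.
- bail (a joint): Angle of the bail on its pivots: 0 = folded out level towards the cup's +x, 1.571 = upright over the cup, 3.14 = folded over to -x. It swings freely with just enough friction (about 0.02 N m) to stay where it is left. It is rigid: a held bar pushed or pulled off its circle by 2 mm or so loads the cup with several newtons, and drags or tips it.
- bail_bar (a point): Middle of the bail's crossbar: a straight steel rod 8 mm thick and 70 mm long along the cup's y axis (also this point's y axis), 95 mm from the pivot axis. Its middle carries a white plastic grip tube, 11 mm thick and 42 mm long, that turns freely on the rod: the place to hold. The bare rod beside it goes on the prongs. The wire arms stand 43 mm either side of the middle.
- hanger: Steel hanger fixed to the bench: grey base plate 155 x 120 x 8 mm, post, and a fork of two level prongs pointing to its -x. Origin: on the bench, straight under the crossbar's home; z up. Home: the crossbar lies along the hanger's y on both flat prong tops, under the keepers, against both stops (faces at x = +4 mm), its middle over this origin.
- hanger_post (a point): Foot of the hanger's post (18 mm thick, 235 mm high), 88 mm out along the hanger's +x. The fork is clamped on it at a height that differs each time and is not measured: prong tops 170 to 200 mm above the bench, to be found by touch or sight. The fork is rigid up to 100 N, so lower the bar onto it slowly; the cup must not press or knock it with over 25 N.
- hanger_mouth (a point): Point on the bench under the middle of the fork's open mouth, 29 mm along the hanger's -x from its origin. Prongs: 6 mm wide, 10 mm thick, middles 30.5 mm either side (55 mm clear between for fingers). Along the hanger's x: upturned tips 7 mm high at -52 to -46 mm; mouth, open above, -46 to -12 mm; keepers at -12 to +4 mm, underside 13 and top 18 mm above the prong tops.
- beaker: Small clear beaker, 51 mm across, 60 mm high, standing behind the work; bystander. Origin: centre of its underside.
- red_cup: Sample cup with a red lid and no bail, 66 mm across and 66 mm high, standing right of the work; bystander. Origin: centre of its underside.
- oil_bottle: Small brown bottle with a black cap, 31 mm across, 73 mm high, standing left of the work; bystander. Origin: centre of its underside.
Mind the look-alikes: they are no part of the job. What is shaped like the cup but green is not meant.

How it is judged:
By the outcome, as a careful person would: the job done as asked, in the order asked, and still so for the second after the job is handed in, with the robot touching nothing.
It also fails if it takes over 72 s, if anything falls off the work surface, if the arm or the gripper's body presses on something with over 40 N, if the wrist force passes 120 N, or if a joint passes its speed limit or range.

### The arm

A 6-joint arm with a two-finger parallel gripper is mounted at the origin on a cart in front of the work surface, level with it; the furniture and walls round the work are solid. World frame = base frame: x ahead of the robot, y to its left, z up, the work surface at z = 0. Lengths are in m, angles in rad, forces in N, time in s.
With the tool pointing down it reaches from about 0.3 to 0.875 m from the base axis. Payload 6.4 kg.
Tool frame: the origin (TCP) lies at the very end of the fingers, on their centre line; the grasp point (between the pads) lies 19 mm behind it; z points along the fingers, y is the line along which they close (so a half turn about z gives the same grasp; the last joint's range is limited). The gripper opens to 85 mm and grips with 20 to 120 N. Pads are 22 mm wide; open, the fingers measure 114 mm over their backs; the gripper's body (76 mm by 85 mm) begins 54 mm behind the grasp point. The pads swing forward as they close: fully open they stand 13 mm farther back than shut.
Start: joints at [-1.356, 0.181, 1.607, -0, 1.354, -0.206], TCP at [0.235, -0.525, 0.231] pointing down, gripper open.
Joint ranges: [-2.99, 2.99], [-0.89, 2.07], [0.3, 2.58], [-1.14, 4.28], [0, 2.63], [-3.12, 3.12]. Speed limits (rad/s): [2.57, 2.57, 3.01, 3.14, 3.14, 3.14].

### API

Orientations are given as a unit quaternion [w, x, y, z].
In Python, from bench import ctrl gives the robot as it stands.
- The arm moves only by the tool jog_arm, never from a script. Its argument "series" is a list that holds one entry, the list of rows, each a list of 7 numbers: the shift along the tool's x, y, z in mm, then the turn, a rotation vector about the tool's x, y, z in rad, then the finger opening in mm, from 0 to 85.4. In form: [[[tx, ty, tz, rx, ry, rz, gripper], ...]]. A call has exactly 10 rows; each row shifts and turns the commanded pose from where the row before left it, along the tool's axes as they then stand; what a row does not reach is not made up. A row lasts 1/10 s, in which the tool goes at most 50 mm and 8.59 degrees, less where a joint would pass 70% of its speed; a pose out of reach is approached as far as the arm can. A call with a gripper value outside its range is refused whole. The fingers move at their own pace and stop on an object; the grip force is fixed at half the most. Time passes only in rows, so rows that do not move let the fingers close, or fill a call up. It gives the time, the measured TCP pose, the force, the opening and the grip force at its end, in the units of the state.
- ctrl.get_obs(): the state, without advancing time (a new reading comes with each control period).
- ctrl.camera(name): name is "side" or "top"; returns a dict with "frame" (480x640x3 uint8, blue, green, red), "z_map" (480x640 float32, m along the optical axis (not along the pixel's ray), 0 where there is no reading), "fx", "fy", "cx", "cy" (pixels), "xyz" and "rotation" of the camera in the world. Camera axes: x right, y down, z forward; pixel columns grow to the right and rows downward; lengths in m; the calibration is good to about 2 mm. A picture is of the moment at which its call begins.
- ctrl.hand_in(): hands the job in; it is judged then, once.
The state is a dict: "time_s": time; "q": joint angles; "dq": joint speeds; "joint_efforts": joint torques, N m; "eef_pos": TCP position; "eef_rot": TCP orientation; "wrist_force": force on the tool from outside, world axes, zero at the start; "torque": the same for the moment, N m; "opening": opening from 0.0 (shut) to 1.0 (fully open); "grasp_force": force on a finger pad.
Only numpy, scipy, OpenCV 4.12 (cv2) and the standard library are available. Lean on these libraries where they do the work, as an engineer would, in place of code of your own. Each camera call takes 0.05 s, during which the arm holds its last target. There are 200 camera calls.

## Working session

There is one attempt and no reset: what is moved stays moved. The work goes in short steps, Python scripts to look and compute and a tool call to move; the robot and the scene stay as the last step left them, time stands still between calls to the robot, and variables do not carry over. Pictures are saved under pics/ and viewed, at most 10 in all, crops included, and the job is handed in when it is done.

Besides the shell and the picture viewer there is one more tool, called in YAML: its name, and indented under it one key for each argument. jog_arm: Moves the arm, as the interface text tells. Its arguments: {"type":"object","properties":{"series":{"type":"array"}},"required":["series"]}

```bash
ls; mkdir -p pics
python3 - <<'E'
from bench import ctrl
import cv2,numpy as np,pickle
o=ctrl.get_obs();print(o)
for n in("top","side"):
    c=ctrl.camera(n);cv2.imwrite(f"pics/{n}0.png",c["frame"]);pickle.dump(c,open(f"{n}0.pkl","wb"))
    print(n,c["fx"],c["fy"],c["cx"],c["cy"],c["xyz"],c["rotation"])
E
```

```text
pics
{'time_s': 0.0, 'q': array([-1.35630449e+00,  1.81529204e-01,  1.60800172e+00, -3.94727004e-06,
        1.35379206e+00, -2.06291574e-01]), 'dq': array([-1.49686254e-03, -1.24740597e-03, -3.19515956e-04, -6.38271748e-05,
       -1.13386176e-03, -1.19400998e-03]), 'joint_efforts': array([-1.70199360e-05, -4.44870329e+01, -3.51337481e+01, -2.40738136e-04,
        9.10613453e-03, -1.31189856e-05]), 'eef_pos': array([ 0.23477397, -0.5242884 ,  0.23039385]), 'eef_rot': array([-8.65146955e-04,  9.77948730e-01,  2.08843322e-01, -5.47422973e-06]), 'wrist_force': array([-0.12817418,  0.34772069, -0.17820281]), 'torque': array([ 0.04739967, -0.01161574,  0.02221901]), 'grasp_force': 0.0, 'opening': 1.0026491339081276}
top 509.74348709574537 509.74348709574537 318.461890184935 246.1948126340266 [0.50577039 0.06689248 1.21683456] [-0.01267115  0.71000308 -0.70389316  0.01641585]
side 482.6348285045293 482.6348285045293 327.60678299557287 240.79423664286298 [0.15846122 0.85348008 0.67642926] [ 0.10241688 -0.21443539  0.85952631 -0.4524851 ]
```

View pics/top0.png

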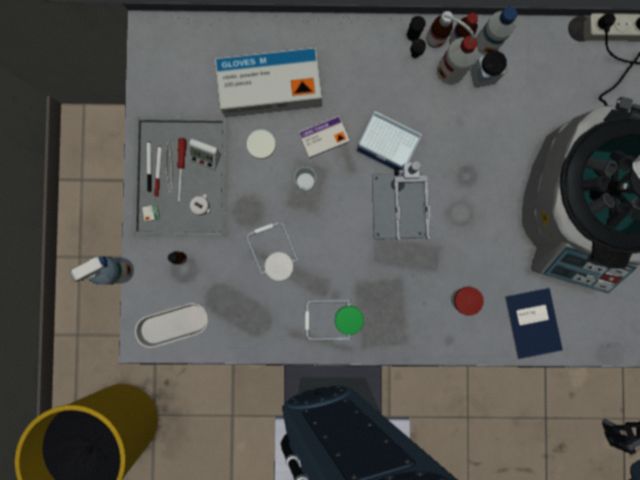

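View pics/side0.png

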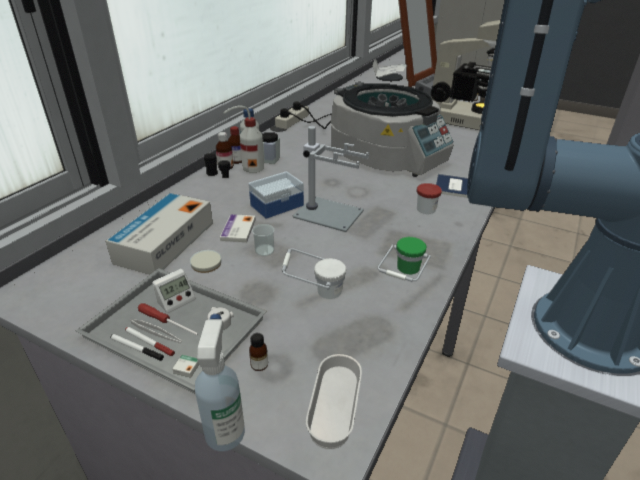

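Candidates in the top view are the white-lidded cup with a bail (279,266), the green cup with a bail (349,320, look-alike), the red cup (468,300, no bail) and a white disc (261,143). I choose (279,266), with its bail bar near (264,228). The hanger has its post at (412,170) and prongs from there down to row 240. Next I'll check the choice in close crops.

```bash
cat > h.py <<'E'
import numpy as np,pickle,cv2
from scipy.spatial.transform import Rotation as R
def Rm(q): return R.from_quat(np.roll(q,-1)).as_matrix()
def load(n): return pickle.load(open(n+".pkl","rb"))
def pix(c,p):
    v=Rm(c["rotation"]).T@(np.asarray(p)-c["xyz"]); return np.array([c["fx"]*v[0]/v[2]+c["cx"],c["fy"]*v[1]/v[2]+c["cy"]])
def ray(c,u,v): return Rm(c["rotation"])@np.array([(u-c["cx"])/c["fx"],(v-c["cy"])/c["fy"],1])
def atz(c,u,v,z):
    d=ray(c,u,v); return c["xyz"]+d*(z-c["xyz"][2])/d[2]
def dep(c,u,v): return c["xyz"]+ray(c,u,v)*c["z_map"][int(v),int(u)]
def tri(c1,p1,c2,p2):
    d1=ray(c1,*p1);d2=ray(c2,*p2);A=np.c_[d1,-d2];s=np.linalg.lstsq(A,c2["xyz"]-c1["xyz"],rcond=None)[0]
    a=c1["xyz"]+d1*s[0];b=c2["xyz"]+d2*s[1];return (a+b)/2,np.linalg.norm(a-b)
def cloud(c):
    v,u=np.mgrid[:480,:640];z=c["z_map"];P=np.stack([(u-c["cx"])/c["fx"],(v-c["cy"])/c["fy"],np.ones_like(z)],-1)*z[...,None]
    return P@Rm(c["rotation"]).T+c["xyz"]
E
python3 - <<'E'
from h import *
t=load("top0");s=load("side0")
a=cv2.resize(t["frame"][150:290,230:450],None,fx=3.6,fy=3.6,interpolation=cv2.INTER_CUBIC);cv2.imwrite("pics/tc.png",a)
b=cv2.resize(s["frame"][115:305,270:430],None,fx=3.1,fy=3.1,interpolation=cv2.INTER_CUBIC);cv2.imwrite("pics/sc.png",b);print(a.shape,b.shape)
for n,u,v in[("lid",279,266),("bar",264,229),("post",412,170),("bench",330,240)]: print(n,dep(t,u,v))
for n,u,v in[("lid",330,270),("bar",287,262),("posttop",312,130),("plate",345,215)]: print(n,dep(s,u,v))
E
```

```text
(504, 792, 3) (589, 496, 3)
lid [0.50770057 0.15007635 0.05942992]
bar [0.59006279 0.18319003 0.07871867]
post [ 0.69813541 -0.12070635  0.22326135]
bench [ 5.70965431e-01  3.31947983e-02 -3.20063475e-04]
lid [0.50319506 0.15611176 0.06486006]
bar [0.58267732 0.19336292 0.08107585]
posttop [ 0.69709213 -0.11790516  0.23182572]
plate [ 0.60797597 -0.13649333  0.00773361]
```

View pics/tc.png

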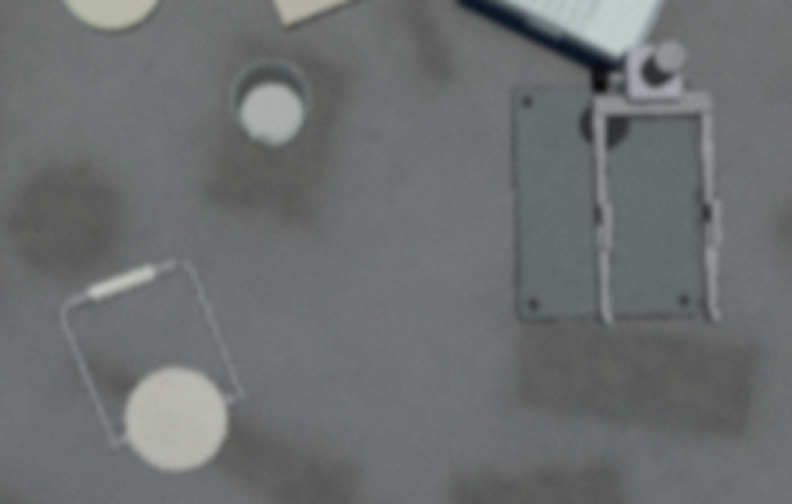

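View pics/sc.png

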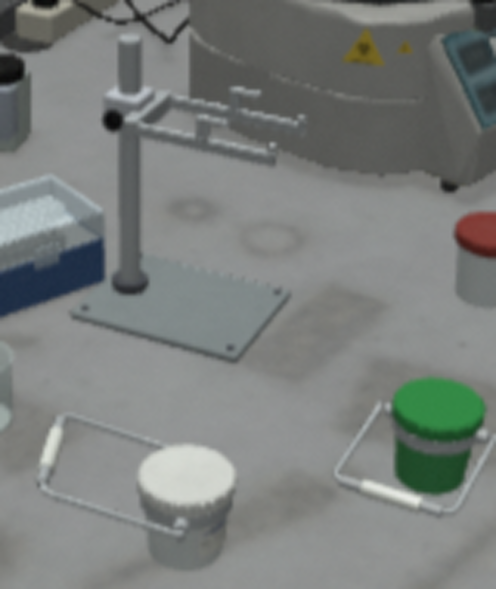

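Run:
```python
from h import *
np.set_printoptions(precision=4,suppress=True)
t=load("top0");s=load("side0")
T=lambda u,v:(230+u/3.6-.36,150+v/3.6-.36)
S=lambda u,v:(270+u/3.1-.34,115+v/3.1-.34)
for n,a,b in[("tube",(122,281.5),(51,453)),("lid",(175.5,418),(187,473)),("tipL",(607,319),(273,147)),("tipR",(714,319),(302,117)),("keepL",(600,215),(205,120)),("keepR",(709,215),(240,92)),("posttop",(668,52),(130,39))]:
    print(n,*tri(t,T(*a),s,S(*b)))
P=cloud(t);Q=cloud(s)
def box(P,lo,hi):return P[np.all((P>lo)&(P<hi),-1)]
# lid
for n,C in(("t",P),("s",Q)):
    L=box(C,[.44,.08,.055],[.56,.22,.075]);print(n,"lid",cv2.minEnclosingCircle(L[:,:2].astype(np.float32)),np.median(L[:,2]),L.mean(0))
    B=box(C,[.56,.12,.06],[.64,.24,.12]);print(n,"bar",len(B),B.mean(0),B[:,2].std())
    F=box(C,[.5,-.22,.155],[.67,-.05,.24]);print(n,"fork",len(F),np.percentile(F[:,2],[5,25,50,75,95]))
    pl=box(C,[.5,-.25,.0045],[.75,.0,.0115]);print(n,"plate",len(pl),cv2.minAreaRect(pl[:,:2].astype(np.float32)))
    po=box(C,[.66,-.16,.215],[.73,-.08,.26]);print(n,"post",len(po),po.mean(0),np.percentile(po[:,2],[50,95]))
M=(np.abs(P[...,2]-.008)<.004)&(P[...,0]>.53)&(P[...,0]<.73)&(P[...,1]>-.22)&(P[...,1]<-.03)
M=cv2.morphologyEx(M.astype(np.uint8),cv2.MORPH_OPEN,np.ones((3,3)));p=P[M>0];print(cv2.minAreaRect(p[:,:2].astype(np.float32)),np.percentile(p,[1,99],axis=0))
for n,u,v in[("L",602,150),("L",605,270),("L",608,318),("R",707,150),("R",711,270),("R",714,318)]:
    print(n,atz(t,*T(u,v),.185),dep(t,*np.round(T(u,v)))) 
for n,a in[("piv1",(118,442)),("piv2",(240,397))]: print(n,atz(t,*T(*a),.047))
for n,a in[("pl",(515,88)),("pl",(518,320))]: print(n,atz(t,*T(*a),.008))
for n,a in[("barA",(90,293)),("barB",(154,270))]: print(n,atz(t,*T(*a),.079))
```

```text
tube [0.592  0.1841 0.0748] 0.0022390019616428296
lid [0.5073 0.1505 0.0667] 0.002039693860360669
tipL [ 0.5654 -0.1002  0.1855] 0.0008020531607600917
tipR [ 0.5668 -0.1601  0.1861] 0.0010340499917813745
keepL [ 0.6218 -0.0948  0.1971] 0.003088873837147845
keepR [ 0.622  -0.1559  0.1968] 0.003980532254987844
posttop [ 0.7053 -0.1258  0.2348] 0.004853054246779434
t lid ((0.5235759615898132, 0.17171449959278107), 0.05936957150697708) 0.06540470346075078 [0.5098 0.1538 0.0652]
t bar 198 [0.5881 0.1762 0.0763] 0.005109622424217584
t fork 409 [0.1715 0.1773 0.1795 0.1845 0.198 ]
t plate 2454 ((0.6248037815093994, -0.12402116507291794), (0.2492995709180832, 0.24778132140636444), 0.07256609946489334)
t post 84 [ 0.7032 -0.1246  0.232 ] [0.2342 0.2369]
s lid ((0.5242985486984253, 0.17014174163341522), 0.059547316282987595) 0.06571356956347474 [0.5088 0.1583 0.0647]
s bar 178 [0.5854 0.1751 0.0759] 0.005391670771816815
s fork 471 [0.1708 0.1742 0.1781 0.1811 0.1967]
s plate 1311 ((0.6330928802490234, -0.13054269552230835), (0.23477809131145477, 0.21780066192150116), 4.411568641662598)
s post 68 [ 0.7025 -0.123   0.2273] [0.2276 0.2359]
((0.6530776619911194, -0.1280229091644287), (0.15180665254592896, 0.11969958245754242), 2.2213151454925537) [[ 0.5788 -0.185   0.0042]
 [ 0.7225 -0.0685  0.0118]]
L [ 0.6615 -0.0971  0.185 ] [ 0.663  -0.0982  0.1797]
L [ 0.5935 -0.099   0.185 ] [ 0.5931 -0.1002  0.1809]
L [ 0.5664 -0.1007  0.185 ] [ 0.5661 -0.101   0.1894]
R [ 0.6621 -0.1566  0.185 ] [ 0.6638 -0.158   0.1782]
R [ 0.594  -0.1588  0.185 ] [ 0.5938 -0.1598  0.1795]
R [ 0.5669 -0.1605  0.185 ] [ 0.5669 -0.1606  0.185 ]
piv1 [0.4927 0.1888 0.047 ]
piv2 [0.522  0.1115 0.047 ]
pl [ 0.7291 -0.0674  0.008 ]
pl [ 0.5749 -0.07    0.008 ]
barA [0.5853 0.204  0.079 ]
barB [0.6    0.1645 0.079 ]
```

The crops confirm the white-lidded cup at (0.507, 0.150), lid z≈0.066. Its bar is at (0.592, 0.184, 0.075), so the bail stands at about 0.3 rad, with a yaw of about 0.363. The fork tips triangulate to z≈0.186 and the prong tops to about 0.179. The hanger yaw is about 0.038 and its home about (0.617, -0.129). Now I'll turn the tool and go above the bar.

jog_arm:
  series:
    - [[0,0,0,0,0,-0.149,50],[0,0,0,0,0,-0.149,50],[0,0,0,0,0,-0.149,50],[0,0,0,0,0,-0.149,50],[0,0,0,0,0,-0.149,50],[0,0,0,0,0,-0.149,50],[0,0,0,0,0,-0.149,50],[0,0,0,0,0,-0.149,50],[0,0,0,0,0,-0.149,50],[0,0,0,0,0,-0.149,50]]

```text
time_s: 1.1
eef_pos: [0.2348, -0.5245, 0.2307]
eef_rot: [-0.0, 0.575, 0.818, 0.0]
wrist_force: [0.0, -0.4, -0.3]
opening: 0.59
grasp_force: 0.0
```

jog_arm:
  series:
    - [[20,20,0,0,0,-0.02,50],[26,29,0,0,0,0,50],[28,31,0,0,0,0,50],[28,31,0,0,0,0,50],[28,31,0,0,0,0,50],[28,31,0,0,0,0,50],[28,31,0,0,0,0,50],[28,31,0,0,0,0,50],[28,31,0,0,0,0,50],[28,31,0,0,0,0,50]]

```text
time_s: 2.1
eef_pos: [0.4186, -0.166, 0.2311]
eef_rot: [-0.0, 0.569, 0.822, 0.0]
wrist_force: [1.2, -0.7, -0.6]
opening: 0.583
grasp_force: 0.0
```

jog_arm:
  series:
    - [[28,30,5,0,0,0,50],[28,30,8,0,0,0,50],[28,30,10,0,0,0,50],[28,30,12,0,0,0,50],[28,30,13,0,0,0,50],[28,30,13,0,0,0,50],[28,30,12,0,0,0,50],[28,30,10,0,0,0,50],[24,26,10,0,0,0,50],[18,20,7,0,0,0,50]]

```text
time_s: 3.1
eef_pos: [0.5921, 0.1841, 0.1298]
eef_rot: [-0.001, 0.569, 0.823, -0.0]
wrist_force: [0.4, -0.9, -0.0]
opening: 0.587
grasp_force: 0.0
```

Run:
```python
from bench import ctrl
from h import *
print(ctrl.get_obs()["eef_pos"])
t=ctrl.camera("top");s=ctrl.camera("side");pickle.dump(t,open("top1.pkl","wb"));pickle.dump(s,open("side1.pkl","wb"))
print(ctrl.get_obs()["eef_pos"])
a=cv2.resize(t["frame"][190:300,220:330],None,fx=4,fy=4,interpolation=cv2.INTER_CUBIC)
b=cv2.resize(s["frame"][180:310,250:380],None,fx=3.38,fy=3.38,interpolation=cv2.INTER_CUBIC)[:440,:]
cv2.imwrite("pics/g1.png",np.hstack([a[:439],b[:439]]));print(a.shape,b.shape)
# fork refinement
P=cloud(t);m=(P[...,0]>.54)&(P[...,0]<.70)&(P[...,1]>-.19)&(P[...,1]<-.06)&(P[...,2]>.16)&(P[...,2]<.215)
p=P[m];np.set_printoptions(precision=4,suppress=True)
for side,q in(("L",p[p[:,1]>-.128]),("R",p[p[:,1]<-.128])):
    for x in np.arange(.555,.69,.006):
        k=q[(q[:,0]>=x)&(q[:,0]<x+.006)]
        if len(k):print(side,round(x,3),len(k),k[:,1].mean().round(4),np.percentile(k[:,2],[20,50,80]))
```

```text
[0.59206624 0.18408854 0.12978967]
[0.59190707 0.18469208 0.12939335]
(440, 440, 3) (439, 439, 3)
L 0.561 8 -0.0987 [0.1792 0.1866 0.1884]
L 0.567 12 -0.0995 [0.1766 0.1788 0.1828]
L 0.573 9 -0.0997 [0.1762 0.1781 0.1789]
L 0.579 8 -0.0987 [0.1766 0.1774 0.1797]
L 0.585 9 -0.0985 [0.1772 0.1791 0.1809]
L 0.591 9 -0.0987 [0.1762 0.1767 0.1792]
L 0.597 9 -0.0986 [0.1761 0.1779 0.1815]
L 0.603 14 -0.098 [0.1782 0.1932 0.1957]
L 0.609 15 -0.097 [0.1756 0.195  0.1973]
L 0.615 15 -0.0968 [0.1787 0.196  0.1976]
L 0.621 14 -0.0967 [0.179  0.1951 0.1977]
L 0.627 11 -0.0969 [0.1748 0.1788 0.1933]
L 0.633 12 -0.0975 [0.177  0.1787 0.1791]
L 0.639 11 -0.097 [0.1775 0.1796 0.1811]
L 0.645 9 -0.0964 [0.1777 0.1784 0.1789]
L 0.651 7 -0.0965 [0.1779 0.179  0.181 ]
L 0.657 10 -0.0961 [0.1772 0.1788 0.1813]
L 0.663 7 -0.0963 [0.1783 0.1792 0.1797]
L 0.669 9 -0.0963 [0.1776 0.1785 0.1797]
L 0.675 12 -0.0956 [0.1727 0.1779 0.1802]
L 0.681 53 -0.1093 [0.1764 0.1798 0.1813]
L 0.687 63 -0.1112 [0.1798 0.1829 0.1883]
R 0.561 4 -0.1601 [0.1795 0.186  0.1869]
R 0.567 9 -0.1595 [0.1789 0.1854 0.1863]
R 0.573 9 -0.1598 [0.1768 0.1797 0.1805]
R 0.579 11 -0.1596 [0.175  0.1775 0.1778]
R 0.585 12 -0.1592 [0.1741 0.178  0.1795]
R 0.591 12 -0.1594 [0.1734 0.1773 0.1786]
R 0.597 12 -0.1593 [0.1755 0.1768 0.178 ]
R 0.603 17 -0.1592 [0.1767 0.1793 0.1971]
R 0.609 19 -0.1588 [0.1773 0.1939 0.1969]
R 0.615 18 -0.1586 [0.1776 0.1945 0.1965]
R 0.621 16 -0.1581 [0.1875 0.1947 0.1983]
R 0.627 13 -0.1579 [0.1777 0.1932 0.1968]
R 0.633 8 -0.1574 [0.177  0.1788 0.1798]
R 0.639 11 -0.1575 [0.1768 0.1788 0.1807]
R 0.645 12 -0.1576 [0.1726 0.1772 0.1803]
R 0.651 12 -0.1566 [0.1733 0.1794 0.1816]
R 0.657 10 -0.1573 [0.1721 0.178  0.1797]
R 0.663 12 -0.1571 [0.1773 0.1782 0.179 ]
R 0.669 12 -0.1571 [0.1751 0.1777 0.1802]
R 0.675 12 -0.157 [0.1766 0.1778 0.1795]
R 0.681 49 -0.1442 [0.1743 0.1795 0.1815]
R 0.687 52 -0.1432 [0.1799 0.1818 0.1885]
```

View pics/g1.png

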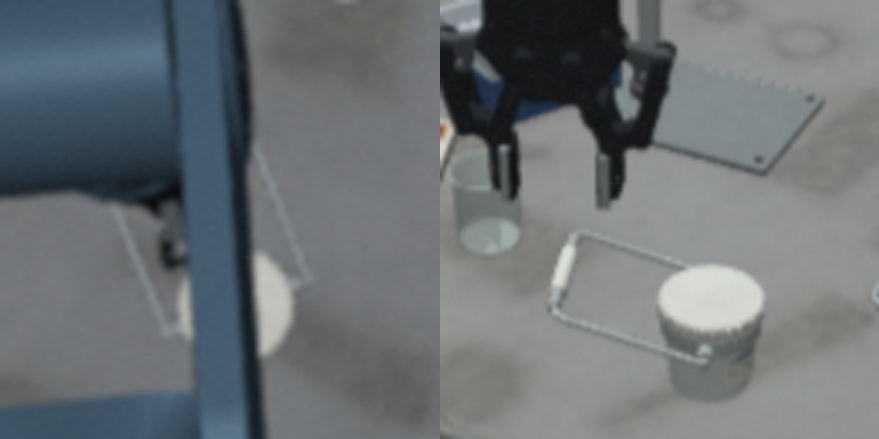

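The side crop shows the open fingers (composite px 505 and 605, row 200) centred over the grip tube (563,265), clear of the lid and beaker. I'll descend and close.

jog_arm:
  series:
    - [[0,0,8,0,0,0,50],[0,0,10,0,0,0,50],[0,0,10,0,0,0,50],[0,0,10,0,0,0,50],[0,0,10,0,0,0,50],[0,0,10,0,0,0,50],[0,0,8,0,0,0,50],[0,0,5,0,0,0,50],[0,0,3,0,0,0,50],[0,0,0,0,0,0,50]]

```text
time_s: 4.2
eef_pos: [0.5921, 0.182, 0.057]
eef_rot: [-0.0, 0.569, 0.822, -0.0]
wrist_force: [-0.1, -0.0, 0.5]
opening: 0.583
grasp_force: 0.0
```

jog_arm:
  series:
    - [[0,0,0,0,0,0,40],[0,0,0,0,0,0,35],[0,0,0,0,0,0,30],[0,0,0,0,0,0,26],[0,0,0,0,0,0,22],[0,0,0,0,0,0,18],[0,0,0,0,0,0,16],[0,0,0,0,0,0,14],[0,0,0,0,0,0,14],[0,0,0,0,0,0,14]]

```text
time_s: 5.2
eef_pos: [0.5922, 0.1819, 0.0573]
eef_rot: [-0.0, 0.569, 0.822, 0.0]
wrist_force: [-0.5, -0.0, 0.3]
opening: 0.163
grasp_force: 0.0
```

Run:
```python
from bench import ctrl
from h import *
np.set_printoptions(precision=4,suppress=True)
o=ctrl.get_obs();print(o["eef_pos"],o["wrist_force"],o["torque"],o["opening"],o["grasp_force"])
s=ctrl.camera("side");b=cv2.resize(s["frame"][190:300,240:380],None,fx=5,fy=5,interpolation=cv2.INTER_CUBIC)
for d in(0,.019): 
  p=pix(s,o["eef_pos"]+[0,0,d]);print((p-[240,190])*5)
cv2.imwrite("pics/g2.png",b)
```

```text
[0.5922 0.1819 0.0573] [-0.4711 -0.0269  0.297 ] [-0.0227 -0.038  -0.027 ] 0.16266649296489455 0.010251209896523505
[231.4637 384.2368]
[230.0468 347.7938]
```

View pics/g2.png

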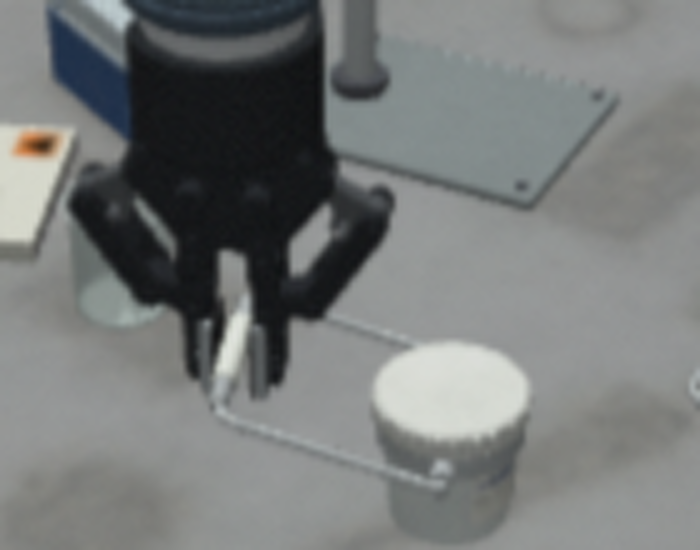

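The tube (235,340 in the crop) is between the pads at 14 mm opening with no force yet. Now I'll grip it.

jog_arm:
  series:
    - [[0,0,0,0,0,0,12],[0,0,0,0,0,0,11],[0,0,0,0,0,0,10],[0,0,0,0,0,0,8],[0,0,0,0,0,0,5],[0,0,0,0,0,0,2],[0,0,0,0,0,0,0],[0,0,0,0,0,0,0],[0,0,0,0,0,0,0],[0,0,0,0,0,0,0]]

```text
time_s: 6.25
eef_pos: [0.5923, 0.1819, 0.0573]
eef_rot: [0.0, 0.569, 0.822, 0.0]
wrist_force: [3.5, 1.0, 1.9]
opening: 0.103
grasp_force: 58.7
```

Run:
```python
from bench import ctrl
import numpy as np
np.set_printoptions(precision=4,suppress=True)
o=ctrl.get_obs();print(o["eef_pos"],o["wrist_force"],o["torque"],o["opening"],o["grasp_force"])
R=95
for t0 in(.27,.30,.33):
    th=np.linspace(t0,np.pi/2,31);print(t0,"\n",np.round(np.c_[R*np.diff(np.cos(th)),-R*np.diff(np.sin(th))],1).tolist())
```

```text
[0.5923 0.1819 0.0573] [3.5356 1.0111 1.8637] [ 0.0492 -0.5275  0.0619] 0.10290353817869625 58.715962171554565
0.27 
 [[-1.2, -3.9], [-1.4, -3.9], [-1.5, -3.8], [-1.7, -3.8], [-1.8, -3.7], [-2.0, -3.6], [-2.2, -3.5], [-2.3, -3.4], [-2.5, -3.3], [-2.6, -3.2], [-2.7, -3.1], [-2.9, -3.0], [-3.0, -2.8], [-3.1, -2.7], [-3.2, -2.6], [-3.3, -2.4], [-3.4, -2.3], [-3.5, -2.1], [-3.6, -2.0], [-3.7, -1.8], [-3.8, -1.6], [-3.8, -1.5], [-3.9, -1.3], [-4.0, -1.1], [-4.0, -1.0], [-4.0, -0.8], [-4.1, -0.6], [-4.1, -0.4], [-4.1, -0.3], [-4.1, -0.1]]
0.3 
 [[-1.3, -3.8], [-1.4, -3.8], [-1.6, -3.7], [-1.7, -3.6], [-1.9, -3.5], [-2.0, -3.5], [-2.2, -3.4], [-2.3, -3.3], [-2.5, -3.2], [-2.6, -3.1], [-2.7, -3.0], [-2.9, -2.8], [-3.0, -2.7], [-3.1, -2.6], [-3.2, -2.5], [-3.3, -2.3], [-3.4, -2.2], [-3.5, -2.0], [-3.6, -1.9], [-3.6, -1.7], [-3.7, -1.6], [-3.8, -1.4], [-3.8, -1.3], [-3.9, -1.1], [-3.9, -0.9], [-4.0, -0.8], [-4.0, -0.6], [-4.0, -0.4], [-4.0, -0.3], [-4.0, -0.1]]
0.33 
 [[-1.3, -3.7], [-1.5, -3.6], [-1.6, -3.6], [-1.8, -3.5], [-1.9, -3.4], [-2.1, -3.3], [-2.2, -3.2], [-2.3, -3.2], [-2.5, -3.1], [-2.6, -2.9], [-2.7, -2.8], [-2.8, -2.7], [-2.9, -2.6], [-3.0, -2.5], [-3.1, -2.3], [-3.2, -2.2], [-3.3, -2.1], [-3.4, -1.9], [-3.5, -1.8], [-3.6, -1.7], [-3.6, -1.5], [-3.7, -1.4], [-3.7, -1.2], [-3.8, -1.0], [-3.8, -0.9], [-3.9, -0.7], [-3.9, -0.6], [-3.9, -0.4], [-3.9, -0.2], [-3.9, -0.1]]
```

Held at 59 N. There is a +x load of about 3.5 N, so I'll ease out 1 mm and start the arc.

jog_arm:
  series:
    - [[0,1.0,0,0,0,0,0],[0,-1.3,-3.8,0,0,0,0],[0,-1.4,-3.8,0,0,0,0],[0,-1.6,-3.7,0,0,0,0],[0,-1.7,-3.6,0,0,0,0],[0,-1.9,-3.5,0,0,0,0],[0,-2.0,-3.5,0,0,0,0],[0,-2.2,-3.4,0,0,0,0],[0,-2.3,-3.3,0,0,0,0],[0,0,0,0,0,0,0]]

```text
time_s: 7.25
eef_pos: [0.5792, 0.1771, 0.0862]
eef_rot: [-0.0, 0.569, 0.822, -0.0]
wrist_force: [-1.5, -1.2, -1.1]
opening: 0.101
grasp_force: 58.6
```

jog_arm:
  series:
    - [[0,-2.9,-3.2,0,0,0,0],[0,-2.6,-3.1,0,0,0,0],[0,-2.7,-3.0,0,0,0,0],[0,-2.9,-2.8,0,0,0,0],[0,-3.0,-2.7,0,0,0,0],[0,-3.1,-2.6,0,0,0,0],[0,-3.2,-2.5,0,0,0,0],[0,-3.3,-2.3,0,0,0,0],[0,-3.4,-2.2,0,0,0,0],[0,0,0,0,0,0,0]]

```text
time_s: 8.25
eef_pos: [0.5538, 0.1676, 0.1105]
eef_rot: [-0.0, 0.569, 0.822, -0.0]
wrist_force: [0.2, -0.9, -1.6]
opening: 0.107
grasp_force: 58.6
```

jog_arm:
  series:
    - [[0,-3.5,-1.6,0,0,0,0],[0,-3.6,-1.7,0,0,0,0],[0,-3.6,-1.6,0,0,0,0],[0,-3.7,-1.6,0,0,0,0],[0,-3.8,-1.4,0,0,0,0],[0,-3.8,-1.3,0,0,0,0],[0,-3.9,-1.1,0,0,0,0],[0,-3.9,-0.9,0,0,0,0],[0,-4.0,-0.8,0,0,0,0],[0,0,0,0,0,0,0]]

```text
time_s: 9.25
eef_pos: [0.5223, 0.1556, 0.1224]
eef_rot: [0.0, 0.569, 0.822, -0.0]
wrist_force: [1.3, -0.8, 0.1]
opening: 0.105
grasp_force: 58.6
```

jog_arm:
  series:
    - [[0,-4,-0.6,0,0,0,0],[0,-4,-0.4,0,0,0,0],[0,-4,-0.3,0,0,0,0],[0,-4,-0.1,0,0,0,0],[0,0,0,0,0,0,0],[0,0,0,0,0,0,0],[0,0,0,0,0,0,0],[0,0,0,0,0,0,0],[0,0,0,0,0,0,0],[0,0,0,0,0,0,0]]

```text
time_s: 10.25
eef_pos: [0.5077, 0.1501, 0.1236]
eef_rot: [-0.0, 0.569, 0.822, -0.0]
wrist_force: [0.2, -1.0, -2.0]
opening: 0.103
grasp_force: 58.5
```

Run:
```python
from bench import ctrl
from h import *
np.set_printoptions(precision=4,suppress=True)
o=ctrl.get_obs();print(o["eef_pos"],o["wrist_force"],o["torque"])
s=ctrl.camera("side");pickle.dump(s,open("side2.pkl","wb"))
b=cv2.resize(s["frame"][170:300,270:410],None,fx=4.5,fy=4.5,interpolation=cv2.INTER_CUBIC)
for p in([.5073,.1501,.142],[.5073,.1501,.066],[.5073,.1501,.047]):print((pix(s,p)-[270,170])*4.5)
cv2.imwrite("pics/g3.png",b)
Q=cloud(s);L=Q[np.all((Q>[.45,.1,.058])&(Q<[.56,.21,.072]),-1)];print("lid",L.mean(0),np.percentile(L,[2,98],axis=0))
s0=load("side0");Q=cloud(s0);L=Q[np.all((Q>[.45,.1,.058])&(Q<[.56,.21,.072]),-1)];print("lid0",L.mean(0),np.percentile(L,[2,98],axis=0))
```

```text
[0.5077 0.1501 0.1236] [ 0.1732 -1.0193 -1.9885] [-0.2071 -0.0361  0.0523]
[271.6208 300.8481]
[268.0891 438.2193]
[267.2537 470.711 ]
lid [0.5044 0.1543 0.0656] [[0.4756 0.1196 0.0588]
 [0.5353 0.1831 0.0687]]
lid0 [0.5075 0.1559 0.0652] [[0.4761 0.1209 0.059 ]
 [0.5451 0.2064 0.0687]]
```

View pics/g3.png

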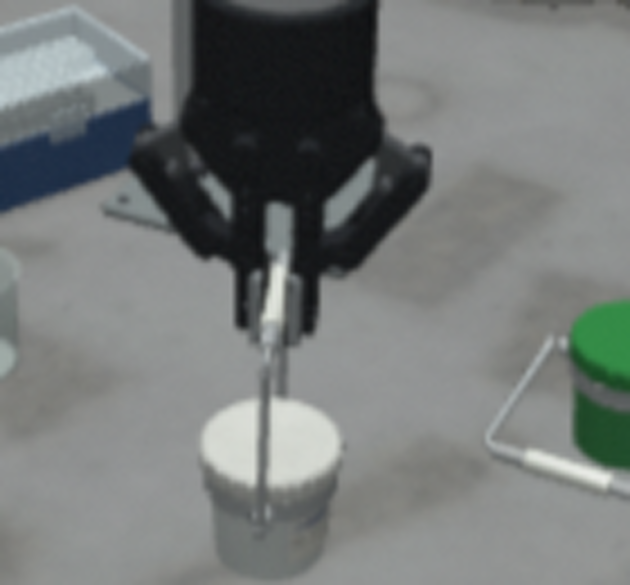

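The picture shows the bail standing vertical over the lid (bar at 275,290, pivot at 262,515) and the cup flat and unmoved. Now I'll lift, turning the tool to the hanger's yaw.

jog_arm:
  series:
    - [[0,0,-2,0,0,0,0],[0,0,-4,0,0,0,0],[0,0,-6,0,0,0.02,0],[0,0,-8,0,0,0.045,0],[0,0,-9,0,0,0.055,0],[0,0,-10,0,0,0.06,0],[0,0,-10,0,0,0.06,0],[0,0,-8,0,0,0.05,0],[0,0,-5,0,0,0.03,0],[0,0,-2,0,0,0.01,0]]

```text
time_s: 11.3
eef_pos: [0.508, 0.1502, 0.1887]
eef_rot: [0.0, 0.697, 0.717, 0.001]
wrist_force: [-0.4, 0.2, -5.0]
opening: 0.106
grasp_force: 58.4
```

Run:
```python
from bench import ctrl
from h import *
np.set_printoptions(precision=4,suppress=True)
o=ctrl.get_obs();M=Rm(o["eef_rot"]);print(o["eef_pos"],o["wrist_force"],o["torque"],"yaw y",np.arctan2(M[1,1],M[0,1]),"z",M[:,2])
d=M.T@(np.array([.5222,-.1312,.188])-o["eef_pos"]);print(d*1000)
```

```text
[0.508  0.1502 0.1887] [-0.4313  0.2339 -5.04  ] [ 0.027  -0.0358 -0.004 ] yaw y 0.02867943802954324 z [ 0.0012  0.0002 -1.    ]
[-281.7266    6.1106    0.6367]
```

jog_arm:
  series:
    - [[-2,0,0,0,0,-0.005,0],[-5,0,0,0,0,0,0],[-9,0,0,0,0,0,0],[-13,0.5,0,0,0,0,0],[-16,0.5,0,0,0,0,0],[-19,0.5,0,0,0,0,0],[-20,0.5,0,0,0,0,0],[-20,0.5,0,0,0,0,0],[-20,0.5,0,0,0,0,0],[-20,0.5,0,0,0,0,0]]

```text
time_s: 12.3
eef_pos: [0.516, 0.0044, 0.1875]
eef_rot: [-0.0, 0.695, 0.719, -0.0]
wrist_force: [0.2, -0.1, -4.7]
opening: 0.104
grasp_force: 58.4
```

jog_arm:
  series:
    - [[-20,0.5,0,0,0,0,0],[-20,0.5,0,0,0,0,0],[-20,0.5,0,0,0,0,0],[-20,0.5,0,0,0,0,0],[-19,0.5,0,0,0,0,0],[-16,0,0,0,0,0,0],[-12,0,0,0,0,0,0],[-7,0,0,0,0,0,0],[-3,0,0,0,0,0,0],[0,0,0,0,0,0,0]]

```text
time_s: 13.3
eef_pos: [0.5235, -0.1305, 0.1876]
eef_rot: [-0.0, 0.695, 0.719, 0.0]
wrist_force: [1.1, 0.1, -5.8]
opening: 0.105
grasp_force: 58.4
```

Run:
```python
from bench import ctrl
from h import *
np.set_printoptions(precision=4,suppress=True)
t=ctrl.camera("top");s=ctrl.camera("side");pickle.dump(s,open("side3.pkl","wb"));pickle.dump(t,open("top3.pkl","wb"))
o=ctrl.get_obs();M=Rm(o["eef_rot"]);print(o["eef_pos"],o["wrist_force"],o["torque"],"yaw y",np.arctan2(M[1,1],M[0,1]))
b=cv2.resize(s["frame"][100:260,300:420],None,fx=3.7,fy=3.7,interpolation=cv2.INTER_CUBIC)
a=cv2.resize(t["frame"][170:290,355:455],None,fx=3.5,fy=3.5,interpolation=cv2.INTER_CUBIC)
a=cv2.copyMakeBorder(a,0,b.shape[0]-a.shape[0],0,0,cv2.BORDER_CONSTANT);c=np.hstack([a,b]);print(c.shape);cv2.imwrite("pics/g4.png",c)
Q=cloud(s)
L=Q[np.all((Q>[.46,-.19,.10])&(Q<[.58,-.05,.14]),-1)];print("lid",len(L),L.mean(0),np.percentile(L,[2,50,98],axis=0))
```

```text
[ 0.5235 -0.1299  0.1876] [ 0.123   0.6139 -6.4176] [0.0097 0.0698 0.0242] yaw y 0.035530902977687705
(592, 794, 3)
lid 501 [ 0.5171 -0.1177  0.1236] [[ 0.4912 -0.1615  0.1011]
 [ 0.5162 -0.1136  0.1287]
 [ 0.5498 -0.0862  0.133 ]]
```

View pics/g4.png

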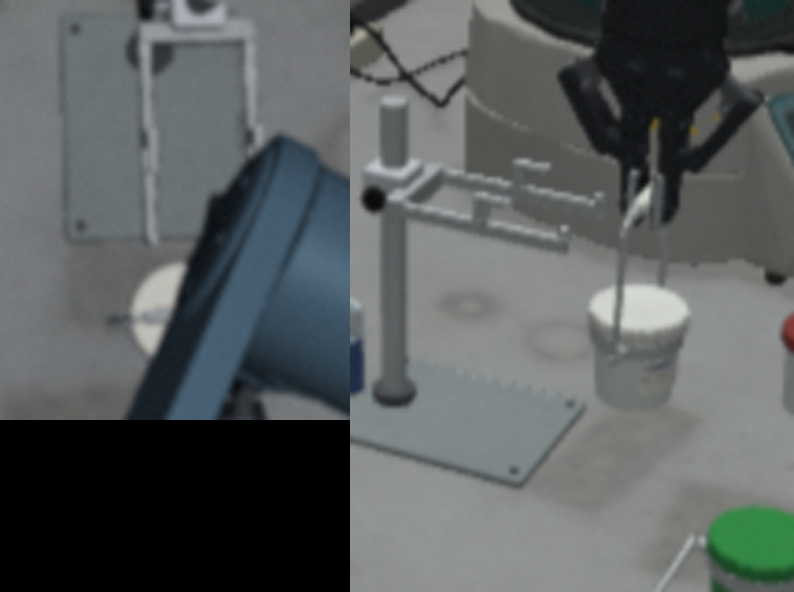

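The pictures show the cup hanging upright from the pads in front of the fork, with the bar above the prong tips. Next, a check of sideways alignment before going in.

Run:
```python
from h import *
np.set_printoptions(precision=4,suppress=True)
for n,lo,hi,dz in(("side2",[.45,.1],[.56,.21],0),("side3",[.46,-.19],[.58,-.07],.064)):
    s=load(n);Q=cloud(s);m=np.all((Q[...,:2]>lo)&(Q[...,:2]<hi),-1)&(abs(Q[...,2]-.0655-dz)<.004)&(s["frame"].min(-1)>135)
    m=cv2.morphologyEx(m.astype(np.uint8),cv2.MORPH_OPEN,np.ones((2,2)))
    cs=max(cv2.findContours(m,cv2.RETR_EXTERNAL,cv2.CHAIN_APPROX_NONE)[0],key=len)
    e=cv2.fitEllipse(cv2.convexHull(cs));print(n,e,atz(s,*e[0],.066+dz))
t=load("top3");m=(t["frame"].min(-1)>120)
Q=cloud(t);mm=m&(abs(Q[...,2]-.13)<.006)&(abs(Q[...,0]-.52)<.05)&(abs(Q[...,1]+.13)<.06);p=Q[mm]
L=cv2.morphologyEx(mm.astype(np.uint8),cv2.MORPH_OPEN,np.ones((3,3)));ys,xs=np.nonzero(L);print(xs.min(),ys.min(),ys.max())
# left edge rows
r=[(v,xs[ys==v].min()) for v in range(ys.min(),ys.max()+1) if (ys==v).any()]
q=np.array([atz(t,u-.5,v,.130)[:2] for v,u in r]);
from scipy.optimize import least_squares
f=least_squares(lambda c:np.hypot(*(q-c[:2]).T)-.033,[.52,-.13],loss="soft_l1",f_scale=.001);print("lid top",f.x,np.abs(f.fun).mean())
```

```text
side2 ((336.0314025878906, 269.19635009765625), (19.468982696533203, 20.89444923400879), 149.65536499023438) [0.4929 0.1491 0.066 ]
side3 ((381.39068603515625, 184.3752899169922), (13.487316131591797, 20.658754348754883), 89.64033508300781) [ 0.5102 -0.1243  0.13  ]
393 246 270
lid top [ 0.5228 -0.1292] 0.000808094575138947
```

jog_arm:
  series:
    - [[-0.5,1,0,0,0,0,0],[-0.5,3,0,0,0,0,0],[-0.5,6,0,0,0,0,0],[-0.2,8,0,0,0,0,0],[0,10,0,0,0,0,0],[0,10,0,0,0,0,0],[0,10,0,0,0,0,0],[0,8,0,0,0,0,0],[0,6,0,0,0,0,0],[0,3,0,0,0,0,0]]

```text
time_s: 14.4
eef_pos: [0.5891, -0.1299, 0.1875]
eef_rot: [-0.0, 0.695, 0.719, -0.0]
wrist_force: [-0.3, -0.1, -5.6]
opening: 0.106
grasp_force: 58.5
```

Run:
```python
from bench import ctrl
from h import *
np.set_printoptions(precision=4,suppress=True)
s=ctrl.camera("side");t=ctrl.camera("top");o=ctrl.get_obs();print(o["eef_pos"],o["wrist_force"],o["torque"])
b=cv2.resize(s["frame"][120:230,300:410],None,fx=5,fy=5,interpolation=cv2.INTER_CUBIC)
print((pix(s,o["eef_pos"]+[0,0,.0185])-[300,120])*5)
a=cv2.resize(t["frame"][190:270,380:445],None,fx=3.8,fy=3.8,interpolation=cv2.INTER_CUBIC)
a=cv2.copyMakeBorder(a,0,550-a.shape[0],0,0,cv2.BORDER_CONSTANT);cv2.imwrite("pics/g5.png",np.hstack([a,b]))
```

```text
[ 0.5887 -0.1299  0.1875] [-0.8252 -0.1789 -5.2089] [ 0.0124 -0.0289  0.0116]
[271.3494 136.8007]
```

View pics/g5.png

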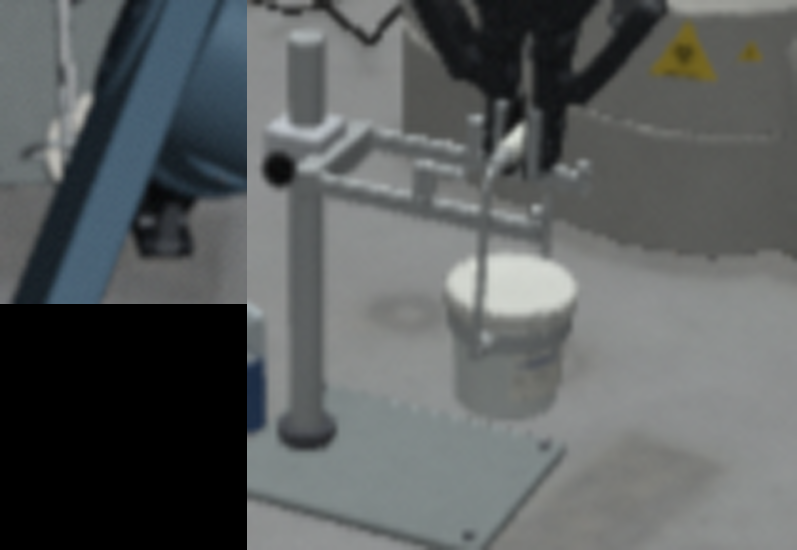

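The rod is in the mouth between the tips (585,175) and keepers, and the near bail arm (485,250) passes outside the near prong. Now lowering gently.

jog_arm:
  series:
    - [[0,0,1,0,0,0,0],[0,0,2,0,0,0,0],[0,0,3,0,0,0,0],[0,0,3,0,0,0,0],[0,0,3,0,0,0,0],[0,0,3,0,0,0,0],[0,0,2,0,0,0,0],[0,0,1,0,0,0,0],[0,0,1,0,0,0,0],[0,0,0,0,0,0,0]]

```text
time_s: 15.5
eef_pos: [0.5885, -0.1299, 0.1686]
eef_rot: [-0.0, 0.695, 0.719, -0.0]
wrist_force: [0.1, 0.9, -5.6]
opening: 0.105
grasp_force: 58.5
```

jog_arm:
  series:
    - [[0,0,0.4,0,0,0,0],[0,0,0.4,0,0,0,0],[0,0,0.4,0,0,0,0],[0,0,0.4,0,0,0,0],[0,0,0.4,0,0,0,0],[0,0,0,0,0,0,0],[0,0,0,0,0,0,0],[0,0,0,0,0,0,0],[0,0,0,0,0,0,0],[0,0,0,0,0,0,0]]

```text
time_s: 16.5
eef_pos: [0.5886, -0.1299, 0.1667]
eef_rot: [0.0, 0.695, 0.719, 0.0]
wrist_force: [-0.1, -0.2, -5.8]
opening: 0.104
grasp_force: 58.5
```

jog_arm:
  series:
    - [[0,0,0.3,0,0,0,0],[0,0,0.3,0,0,0,0],[0,0,0.3,0,0,0,0],[0,0,0.3,0,0,0,0],[0,0,0.3,0,0,0,0],[0,0,0,0,0,0,0],[0,0,0,0,0,0,0],[0,0,0,0,0,0,0],[0,0,0,0,0,0,0],[0,0,0,0,0,0,0]]

```text
time_s: 17.5
eef_pos: [0.5886, -0.1299, 0.1652]
eef_rot: [0.0, 0.695, 0.719, 0.0]
wrist_force: [-0.7, -0.5, -4.9]
opening: 0.107
grasp_force: 58.5
```

jog_arm:
  series:
    - [[0,0,0.2,0,0,0,0],[0,0,0.2,0,0,0,0],[0,0,0.2,0,0,0,0],[0,0,0.2,0,0,0,0],[0,0,0.2,0,0,0,0],[0,0,0,0,0,0,0],[0,0,0,0,0,0,0],[0,0,0,0,0,0,0],[0,0,0,0,0,0,0],[0,0,0,0,0,0,0]]

```text
time_s: 18.5
eef_pos: [0.5886, -0.13, 0.1644]
eef_rot: [0.0, 0.695, 0.719, 0.0]
wrist_force: [-1.8, 0.5, -0.5]
opening: 0.103
grasp_force: 59.0
```

Contact: Fz went from -5.3 to -0.5 N at TCP z 0.1644. Next I'll slide toward the stops, slowing near the end.

jog_arm:
  series:
    - [[0,0.5,0,0,0,0,0],[0,1.5,0,0,0,0,0],[0,2.5,0,0,0,0,0],[0,3,0,0,0,0,0],[0,3,0,0,0,0,0],[0,3,0,0,0,0,0],[0,3,0,0,0,0,0],[0,2.5,0,0,0,0,0],[0,1.5,0,0,0,0,0],[0,0.5,0,0,0,0,0]]

```text
time_s: 19.5
eef_pos: [0.6098, -0.1293, 0.1643]
eef_rot: [0.0, 0.695, 0.719, 0.0]
wrist_force: [-4.5, -0.3, 2.4]
opening: 0.102
grasp_force: 59.4
```

Run:
```python
from bench import ctrl
import numpy as np
np.set_printoptions(precision=4,suppress=True)
for _ in range(3):
    o=ctrl.get_obs();print(o["eef_pos"],o["wrist_force"],o["torque"])
```

```text
[ 0.6098 -0.1293  0.1643] [-4.5418 -0.2945  2.3745] [-0.1112  0.7777  0.0019]
[ 0.6098 -0.1293  0.1643] [-4.5418 -0.2945  2.3745] [-0.1112  0.7777  0.0019]
[ 0.6098 -0.1293  0.1643] [-4.5418 -0.2945  2.3745] [-0.1112  0.7777  0.0019]
```

jog_arm:
  series:
    - [[0,0,-0.3,0,0,0,0],[0,1,0,0,0,0,0],[0,1,0,0,0,0,0],[0,1,0,0,0,0,0],[0,1,0,0,0,0,0],[0,0.5,0,0,0,0,0],[0,0,0,0,0,0,0],[0,0,0,0,0,0,0],[0,0,0,0,0,0,0],[0,0,0,0,0,0,0]]

```text
time_s: 20.5
eef_pos: [0.6142, -0.129, 0.1644]
eef_rot: [0.0, 0.695, 0.719, 0.0]
wrist_force: [-1.9, 0.0, -0.8]
opening: 0.106
grasp_force: 59.0
```

jog_arm:
  series:
    - [[0,0.6,0,0,0,0,0],[0,0.6,0,0,0,0,0],[0,0.6,0,0,0,0,0],[0,0.6,0,0,0,0,0],[0,0,0,0,0,0,0],[0,0,0,0,0,0,0],[0,0,0,0,0,0,0],[0,0,0,0,0,0,0],[0,0,0,0,0,0,0],[0,0,0,0,0,0,0]]

```text
time_s: 21.5
eef_pos: [0.6165, -0.1289, 0.1645]
eef_rot: [0.0, 0.695, 0.719, 0.0]
wrist_force: [-1.1, -0.8, -2.6]
opening: 0.103
grasp_force: 58.9
```

jog_arm:
  series:
    - [[0,0.4,0.1,0,0,0,0],[0,0.4,0,0,0,0,0],[0,0.4,0,0,0,0,0],[0,0.4,0,0,0,0,0],[0,0.4,0,0,0,0,0],[0,0,0,0,0,0,0],[0,0,0,0,0,0,0],[0,0,0,0,0,0,0],[0,0,0,0,0,0,0],[0,0,0,0,0,0,0]]

```text
time_s: 22.5
eef_pos: [0.6182, -0.1289, 0.1644]
eef_rot: [-0.0, 0.695, 0.719, -0.0]
wrist_force: [-5.1, -1.1, 0.9]
opening: 0.103
grasp_force: 59.1
```

jog_arm:
  series:
    - [[0,0.3,0,0,0,0,0],[0,0.3,0,0,0,0,0],[0,0,0,0,0,0,0],[0,0,0,0,0,0,0],[0,0,0,0,0,0,0],[0,0,0,0,0,0,0],[0,0,0,0,0,0,0],[0,0,0,0,0,0,0],[0,0,0,0,0,0,0],[0,0,0,0,0,0,0]]

```text
time_s: 23.5
eef_pos: [0.6184, -0.1289, 0.1644]
eef_rot: [-0.001, 0.695, 0.719, -0.001]
wrist_force: [-5.7, 0.1, 2.3]
opening: 0.104
grasp_force: 59.2
```

Run:
```python
from bench import ctrl
import numpy as np
np.set_printoptions(precision=4,suppress=True)
o=ctrl.get_obs();print(o["eef_pos"],o["wrist_force"],o["torque"])
```

```text
[ 0.6184 -0.1289  0.1644] [-5.7407  0.1088  2.2739] [-0.021   1.0895 -0.1262]
```

A z torque of -0.13 N m suggests the right stop touches first. I'll unload slightly, turn a little clockwise and press on gently.

jog_arm:
  series:
    - [[0,0,-0.2,0,0,0.003,0],[0,0.2,0,0,0,0.003,0],[0,0.2,0,0,0,0.003,0],[0,0.2,0,0,0,0,0],[0,0.2,0,0,0,0,0],[0,0,0,0,0,0,0],[0,0,0,0,0,0,0],[0,0,0,0,0,0,0],[0,0,0,0,0,0,0],[0,0,0,0,0,0,0]]

```text
time_s: 24.5
eef_pos: [0.6185, -0.1288, 0.1643]
eef_rot: [-0.001, 0.698, 0.716, -0.001]
wrist_force: [-10.4, -0.3, 2.4]
opening: 0.106
grasp_force: 59.3
```

Run:
```python
from bench import ctrl
from h import *
np.set_printoptions(precision=4,suppress=True)
o=ctrl.get_obs();M=Rm(o["eef_rot"]);print(o["eef_pos"],o["wrist_force"],o["torque"],np.arctan2(M[1,1],M[0,1]))
```

```text
[ 0.6185 -0.1288  0.1643] [-10.3622  -0.2585   2.443 ] [-0.0697  1.4668  0.0382] 0.02611818856869113
```

Fx is -10.4 N with no further motion and a balanced z torque, so the bar is home on both stops. Next I'll ease the push and open.

jog_arm:
  series:
    - [[0,-0.2,0,0,0,0,0],[0,-0.2,0,0,0,0,0],[0,0,0,0,0,0,0],[0,0,0,0,0,0,10],[0,0,0,0,0,0,13],[0,0,0,0,0,0,16],[0,0,0,0,0,0,20],[0,0,0,0,0,0,24],[0,0,0,0,0,0,28],[0,0,0,0,0,0,28]]

```text
time_s: 25.5
eef_pos: [0.6196, -0.1289, 0.1647]
eef_rot: [0.0, 0.698, 0.716, 0.0]
wrist_force: [-0.3, 0.9, -0.9]
opening: 0.325
grasp_force: 0.0
```

Run:
```python
from bench import ctrl
from h import *
np.set_printoptions(precision=4,suppress=True)
o=ctrl.get_obs();print(o["eef_pos"],o["wrist_force"],o["torque"],o["opening"],o["grasp_force"])
s=ctrl.camera("side");pickle.dump(s,open("side5.pkl","wb"));Q=cloud(s)
m=(s["frame"].min(-1)>140)
for n,z0,z1 in(("tube",.170,.2),("lid",.095,.12)):
    L=Q[m&np.all((Q>[.56,-.18,z0])&(Q<[.68,-.07,z1]),-1)];print(n,len(L),L.mean(0),np.percentile(L,[3,97],axis=0))
```

```text
[ 0.6196 -0.1289  0.1647] [-0.3215  0.8543 -0.8938] [ 0.0449 -0.0079 -0.0092] 0.3253789898552311 0.0
tube 74 [ 0.6209 -0.1173  0.185 ] [[ 0.5756 -0.1613  0.1786]
 [ 0.6734 -0.0942  0.1981]]
lid 240 [ 0.6152 -0.1264  0.1072] [[ 0.5883 -0.1557  0.1047]
 [ 0.6448 -0.0995  0.1092]]
```

jog_arm:
  series:
    - [[0,-1,-2,0,0,0,28],[0,0,-4,0,0,0,28],[0,0,-6,0,0,0,28],[0,0,-8,0,0,0,28],[0,0,-12,0,0,0,28],[0,0,-15,0,0,0,28],[0,0,-15,0,0,0,28],[0,0,-15,0,0,0,28],[0,0,-15,0,0,0,28],[0,0,-10,0,0,0,28]]

```text
time_s: 26.55
eef_pos: [0.6189, -0.1291, 0.2689]
eef_rot: [0.001, 0.698, 0.716, 0.0]
wrist_force: [0.4, 0.8, 0.4]
opening: 0.326
grasp_force: 0.0
```

jog_arm:
  series:
    - [[0,-5,-10,0,0,0,28],[0,-15,-5,0,0,0,28],[0,-25,0,0,0,0,28],[0,-30,0,0,0,0,28],[0,-30,0,0,0,0,28],[0,-30,0,0,0,0,28],[0,-20,0,0,0,0,28],[0,-10,0,0,0,0,28],[0,0,0,0,0,0,28],[0,0,0,0,0,0,28]]

```text
time_s: 27.55
eef_pos: [0.454, -0.1333, 0.2819]
eef_rot: [0.0, 0.698, 0.716, 0.0]
wrist_force: [1.2, -0.1, -1.0]
opening: 0.325
grasp_force: 0.0
```

Run:
```python
from bench import ctrl
from h import *
np.set_printoptions(precision=4,suppress=True)
s=ctrl.camera("side");t=ctrl.camera("top");o=ctrl.get_obs();print(o["eef_pos"],o["wrist_force"])
b=cv2.resize(s["frame"][110:240,290:410],None,fx=4,fy=4,interpolation=cv2.INTER_CUBIC)
a=cv2.resize(t["frame"][150:260,360:440],None,fx=4,fy=4,interpolation=cv2.INTER_CUBIC)
a=cv2.copyMakeBorder(a,0,520-a.shape[0],0,0,cv2.BORDER_CONSTANT);cv2.imwrite("pics/g6.png",np.hstack([a,b]))
s0=load("side5");print("moved px",(cv2.absdiff(s["frame"],s0["frame"])[170:235,340:385].max(-1)>40).sum())
```

```text
[ 0.4542 -0.1332  0.2816] [-0.6132  0.407   0.2372]
moved px 0
```

View pics/g6.png

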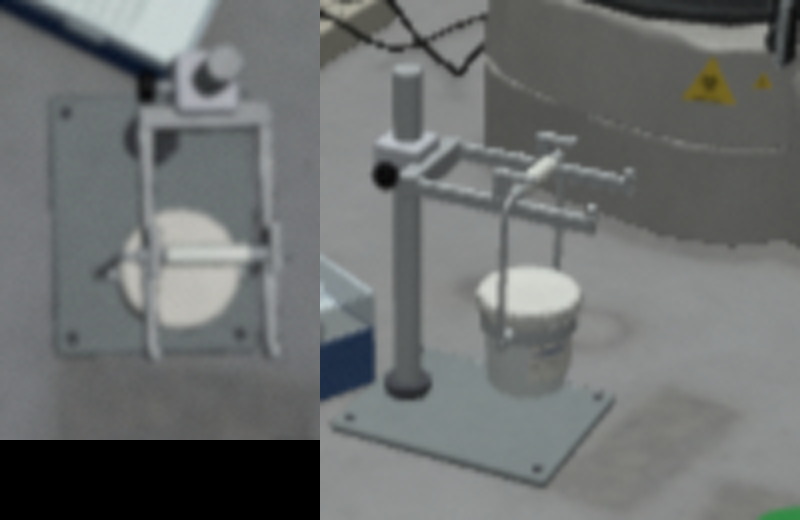

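The bar lies under both keepers and the cup hangs upright and still. One numeric check of the bar against the stops before handing in.

Run:
```python
from bench import ctrl
from h import *
np.set_printoptions(precision=4,suppress=True,linewidth=200)
t=ctrl.camera("top");o=ctrl.get_obs()
f=t["frame"].astype(int);t0=load("top0")["frame"].astype(int)
# tube: brightness profile along rows at tube columns
print("tube",f[205:222,402:420].mean((1,2)).round(0))
for v in (212,213,214): print(v,atz(t,411,v,.186))
P=cloud(t)
for side,y0,y1 in(("L",-.107,-.085),("R",-.17,-.147)):
    k=P[np.all((P>[.585,y0,.190])&(P<[.65,y1,.203]),-1)];print(side,len(k),np.percentile(k[:,0],[5,50,95]))
k=P[np.all((P>[.585,-.143,.180])&(P<[.65,-.112,.194]),-1)];print("tube",len(k),np.percentile(k[:,0],[5,50,95]),np.median(k[:,2]))
print("keeper rows R (new, old)");print(f[200:224,424:434].mean(-1).astype(int));print(t0[200:224,424:434].mean(-1).astype(int))
```

```text
tube [160. 166. 171. 174. 175. 172. 176. 191. 196. 181. 157. 155. 175. 184. 185. 183. 182.]
212 [ 0.6194 -0.1258  0.186 ]
213 [ 0.6174 -0.1258  0.186 ]
214 [ 0.6153 -0.1258  0.186 ]
L 40 [0.6058 0.6159 0.6277]
R 47 [0.6071 0.6184 0.63  ]
tube 89 [0.6113 0.6168 0.6216] 0.18631373417215347
keeper rows R (new, old)
[[ 99 113 137 141 122 117 120 121 119 120]
 [ 97 110 137 140 124 118 119 118 119 120]
 [ 91 106 135 139 122 118 118 119 119 119]
 [ 87 104 133 135 118 115 118 118 119 119]
 [ 85 102 131 134 118 116 118 116 117 117]
 [ 87  98 125 132 131 129 122 118 117 120]
 [ 88  89 106 123 139 142 129 119 118 118]
 [ 87  73  79 107 138 141 129 117 118 118]
 [ 89  67  62  95 137 142 129 119 120 117]
 [ 86  67  60  95 135 143 129 121 118 118]
 [ 86  71  68  96 136 141 127 120 120 118]
 [107 100  92 104 135 137 125 118 117 118]
 [137 132 123 118 137 140 125 119 118 116]
 [141 139 131 123 136 142 129 117 112 117]
 [123 122 117 118 134 142 131 110 106 114]
 [ 88  95 107 112 134 144 132 115 111 117]
 [ 69  85 113 119 131 140 131 120 118 120]
 [ 69  89 119 125 133 137 128 120 116 118]
 [ 83  99 12
[... 579 characters left out ...]
15 113 112]
 [ 83  64  62  93 129 135 123 114 113 113]
 [ 85  61  58  90 129 136 123 114 112 113]
 [ 82  66  65  92 129 135 121 113 113 114]
 [ 82  75  84 102 128 134 120 113 111 113]
 [ 87  88 105 113 130 134 120 113 111 113]
 [ 92  93 113 119 132 135 124 116 112 112]
 [ 94  94 115 119 129 136 128 118 113 112]
 [ 94  94 113 117 129 137 131 118 114 113]
 [ 96  96 112 117 128 135 126 117 114 113]
 [ 96  96 115 118 126 130 122 115 114 113]
 [ 96  99 120 128 128 126 117 114 114 114]
 [ 96 103 130 141 137 122 116 114 112 112]
 [ 97 104 135 146 143 128 114 115 112 114]
 [ 97 105 133 147 143 126 115 113 113 114]
 [ 98 104 131 145 141 123 113 112 112 112]
 [ 98 102 127 141 139 121 113 113 112 111]]
```

The rod image (rows 211–214.5) meets the dark stop face (ending at about row 210.7). The 10 N stop contact agrees with that, so I'm handing in.

```bash
python3 -c "
from bench import ctrl
print(ctrl.hand_in())"
```

```text
the job is handed in; nothing more can be done
None
```

The white-lidded cup hangs still and upright by its bail on the hanger, under both keepers and against the stops; the gripper is clear of it, and the job was handed in at about 28 s of the 72 s allowed.

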